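# Zero the key-length gauge, set its slide to the red band and cam it shut

### The arm

A 6-joint arm with a two-finger parallel gripper is mounted at the origin on the work surface. World frame = base frame: x ahead of the robot, y to its left, z up, the work surface at z = 0. Lengths are in mm, angles in rad, forces in N, time in s.
With the tool pointing down it reaches from about 300 to 775 mm from the base axis. Payload 14.6 kg.
Tool frame: the origin (TCP) lies at the very end of the fingers, on their centre line; the grasp point (between the pads) lies 19 mm behind it; z points along the fingers, y is the line along which they close (so a half turn about z gives the same grasp; the last joint's range is limited). The gripper opens to 94 mm and grips with 3 to 60 N. Pads are 16 mm wide; open, the fingers measure 119 mm over their backs; the gripper's body (75 mm by 177 mm) begins 78 mm behind the grasp point.
Start: joints at [1.125, 0.3, 1.521, -0, 1.321, -0.067], TCP at [203.39, 511.001, 205.446] pointing down, gripper open.
Joint ranges: [-3.03, 3.03], [-0.79, 2.21], [0.23, 2.52], [-1.04, 4.18], [0, 3.07], [-2.55, 2.55]. Speed limits (rad/s): [2.22, 2.22, 2.57, 3.14, 3.14, 3.14].

### API

Orientations are given as [roll, pitch, yaw] about the fixed x, y, z axes, in that order (R = Rz(yaw) Ry(pitch) Rx(roll)).
In Python, from cell import manip gives the robot as it stands.
- The arm moves only by the tool servo_tool, never from a script. Its argument "motion" is a list that holds one entry, the list of rows, each a list of 7 numbers: the shift along the world's x, y, z as a fraction of full scale, then the turn, a rotation vector about the world's x, y, z as a fraction of full scale, then the closure, from 0 (fully open) to 1 (shut). In form: [[[x, y, z, rx, ry, rz, gripper], ...]]. A call has 1 to 10 rows; each row is the pose to reach, as a shift and turn from the pose commanded when the call began, turning the shorter way round; what a row does not reach only later rows make up. Full scale, the value 1, is 0.5 m for a shift and pi rad for a turn. A row lasts 1/10 s, in which the tool goes at most 50 mm and 8.59 degrees, less where a joint would pass 70% of its speed; a pose out of reach is approached as far as the arm can. A call with a number of a shift or a turn outside -1 to 1 is refused whole. A call with a gripper value outside its range is refused whole. The fingers move at their own pace and stop on an object; "newtons" is the grip in N (left out, the last holds). Time passes only in rows, so rows that repeat a pose let the fingers close. It gives the time, the measured TCP pose, the force, the opening and the grip force at its end, in the units of the state.
- manip.read_state(): the state, without advancing time (a new reading comes with each control period).
- manip.camera(name): name is "scene" or "top" or "wrist"; returns a dict with "frame" (420x560x3 uint8, red, green, blue), "range_z" (420x560 float32, mm along the optical axis (not along the pixel's ray), 0 where there is no reading), "vfov" (degrees; the focal length in pixels is half the picture's height over the tangent of half this angle, whatever the lens; pixels are square), "cx", "cy" (the principal point, pixels), "cam_to_world" (4x4, takes a point from camera to world coordinates). Camera axes: x right, y down, z forward; pixel columns grow to the right and rows downward; lengths in mm; the calibration is good to about 2 mm. A picture is of the moment at which its call begins.
- manip.sign_off(): hands the job in; it is judged then, once.
The state is a dict: "clock": time; "joints": joint angles; "qd": joint speeds; "effort": joint torques, N m; "eef_pos": TCP position; "eef_rot": TCP orientation; "wrist_force": force on the tool from outside, world axes, zero at the start; "moment": the same for the moment, N m; "finger_gap": finger opening in mm; "finger_force": force on a finger pad.
Only numpy, scipy, OpenCV 4.12 (cv2) and the standard library are available. Lean on these libraries where they do the work, as an engineer would, in place of code of your own. Each camera call takes 0.05 s, during which the arm holds its last target. There are 200 camera calls.

### The job

Take the blue stylus from its wooden stand, use its tip to press the recessed orange zero button of the key-length gauge fully down while the gauge's slide is still at home, and stand the stylus back upright in its hole. Then push the slide against its spring until its white pointer is within the red band and, keeping it there, squeeze the yellow cam lever fully shut against the grip post. Finish while still holding: the fingers keep gripping the shut lever and the post with the pointer in the band; leave the red padlock, the two keys and the file where they lie.

Things in the scene. Friction and masses are not known exactly. Their poses are not given: they have to be found in the camera images.
- gauge: Key-length gauge, fixed at a varying place and yaw: base plate 280 x 164 x 12 mm with rail, slide and grey readout block (x 115 to 185, y +-55, top 48 mm above bench). Origin on the bench; x the way the slide leaves home (plate x -90 to +190 mm), y across, z up. Crossbar, post and lever stand 42 to 85 mm above the bench; rail, saddle, pointer and band lie below 42 mm.
- zero_button (a joint): How far the orange zero button is pressed: 0 up, 0.004 m fully down; spring 1.6 N at the start of the travel, 4.8 N fully down. It springs back.
- zero_button_top (a point): Centre of the top face of the orange zero button (11 mm diameter), 40 mm above the bench, at x 150, y -28 mm in the gauge's frame. It is recessed 8 mm below the readout's top in a hole of 15 mm diameter (open to the top).
- slide (a joint): How far the slide stands from home along the gauge's x axis: 0 home (where it starts), 0.06 m at its end. A spring always pushes it home: about 4 N at home, 7 N at 0.06, plus 0.8 N friction.
- push_face (a point): Centre (gauge y 0) of the near, gauge -x, face of the slide's upright chrome crossbar, 63.5 mm above the bench. Crossbar: 8 mm thick, 112 mm wide (y +-56), 42 to 85 mm above the bench. Fingers opened and pointing down either side of post and lever can push this face to gauge +x with their sides, then close along it.
- pointer (a point): Tip of the slide's white pointer, 39 mm above the bench, at the right (gauge -y) end of the crossbar; it is 4 mm further along gauge x than push_face and moves with the slide.
- band_mid (a point): Middle of the red band: a fixed block 9 mm long along gauge x, 30 mm along y, top about 28 mm above the bench, beside the rail on the gauge -y side; 20 to 48 mm along gauge x from the pointer's home place, varying. The pointer is in the band while within 4.5 mm of this point along gauge x. Its x axis is the gauge's.
- grip_post: Steel grip post on the slide (moves with it, gives less than 1 mm), origin at its centre, 63.5 mm above the bench: 26 mm along gauge x (it meets the crossbar), 10 mm along y, 43 mm high. Its outer face is at gauge y = -15 mm.
- cam_lever (a joint): Opening angle of the yellow cam lever on the slide: 0 shut (at its stop, parallel to gauge x), 0.34 to 0.46 rad open at the start. Vertical pivot at gauge y +12 mm, 49 mm behind push_face (gauge -x); free end towards the crossbar; opens to gauge +y. Stays where it is left; about 1.5 N at the free end moves it.
- lever_tip (a point): Free end of the yellow cam lever, on its centre line, 67.5 mm above the bench. Lever 6 mm thick, 43 mm long, 50 to 85 mm above the bench. Shut, its outer face is at gauge y +15 mm: post and shut lever together measure 30 mm across y, centred on gauge y 0. Open, it reaches up to gauge y +34 mm.
- stylus_grip (a point): Middle of the stylus's round blue handle (16 mm diameter, 60 mm long), z up along it. Below: brass collar (24 mm diameter, 5 mm thick, top 30 mm below this point) and steel shank 8 mm in diameter (6 at the tip), 45 mm long; tip 80 mm below this point. In the stand the collar rests on its top, this point 90 mm above the bench. About 60 g.
- stand_hole0 (a point): Mouth of the hole in the wooden stylus stand, at the middle of its top, 55 mm above the bench; the stand is a fixed block 70 x 70 x 55 mm; vertical hole of 14 mm diameter, 50 mm deep.
- tin: Round tin, 68 mm in diameter, 60 mm high, fixed, origin under its middle: not needed.
- red_padlock: Red enamel padlock lying flat, about 45 x 85 x 22 mm: leave alone.
- key_a: Nickel skeleton key lying flat, about 85 mm long: leave alone.
- key_b: Nickel skeleton key lying flat, about 85 mm long: leave alone.
- file: Steel file with a wooden grip, 250 mm long, 20 mm high, lying along its x axis: leave alone.
Not all that is in view belongs to the job. What is shaped like the part that bears stylus_grip but purple is not meant. Of the things shaped like the part that bears stand_hole0, the wooden one is meant.

How it is judged (in metres and radians):
On the way, in this order (a step that is already met when the one before it is completed fails the run):
1. the zero button is pressed down with the stylus while the slide is at home (value of joint zero_button above 0.0028 m and contact force between stylus and zero_button above 1 N and value of joint slide below 0.005 m), for 0.05 s.
2. the stylus stands back in its hole, let go (horizontal distance between stylus_grip and stand_hole0 below 0.012 m and height (world z) of stylus_grip below 0.095 m and angle between stylus_grip's own z axis and vertical below 0.15 rad and contact force between the fingers and stylus below 0.05 N), for 0.2 s.
3. the fingers hold the slide with its pointer in the red band, the lever still open (x of pointer in the frame of band_mid between -0.0045 and 0.0045 m and value of joint cam_lever above 0.2 rad and contact force between the fingers and slide above 1 N), for 0.2 s.
At the end, for the whole second after the job is handed in: Pointer within 4.5 mm of the red band's middle along the gauge, cam lever shut within 0.08 rad, fingers pressing lever and grip post with over 2 N each, stylus standing in its stand (collar within 5 mm of down, within 12 mm of the hole, tilt under 0.15 rad) (x of pointer in the frame of band_mid between -0.0045 and 0.0045 m and value of joint cam_lever below 0.08 rad and contact force between the fingers and cam_lever above 2 N and contact force between the fingers and grip_post above 2 N and horizontal distance between stylus_grip and stand_hole0 below 0.012 m and height (world z) of stylus_grip below 0.095 m and angle between stylus_grip's own z axis and vertical below 0.15 rad); the arm keeps its last pose, push and grip.
It fails at once if the cam lever is closed while the pointer is outside the red band (value of joint cam_lever below 0.15 rad and (x of pointer in the frame of band_mid above 0.006 m or x of pointer in the frame of band_mid below -0.006 m)).
It fails at once if the padlock, a key or the file is disturbed (distance of any of red_padlock, key_a, key_b, file from where it was at the start of the episode above 0.02 m).
It also fails if it takes over 64 s, if anything falls off the work surface, if the arm or the gripper's body presses on something with over 40 N, if the wrist force passes 120 N, or if a joint passes its speed limit or range.

## Working session

There is one attempt and no reset: what is moved stays moved. The work goes in short steps, Python scripts to look and compute and a tool call to move; the robot and the scene stay as the last step left them, time stands still between calls to the robot, and variables do not carry over. Pictures are saved under pics/ and viewed, at most 10 in all, crops included, and the job is handed in when it is done.

Besides the shell and the picture viewer there is one more tool, called by a JSON object that holds its "api" and its "payload", one argument or row to a line. servo_tool: Moves the arm, as the interface text tells. Its arguments: {"type":"object","properties":{"motion":{"type":"array"},"newtons":{"type":"number"}},"required":["motion"]}

```bash
mkdir -p pics; cat > h.py <<'E'
import numpy as np,cv2
from cell import manip
def cam(n):
    c=manip.camera(n); c['f']=210/np.tan(np.radians(c['vfov'])/2); return c
def save(c,p,crop=None,s=1):
    im=cv2.cvtColor(np.ascontiguousarray(c['frame']),cv2.COLOR_RGB2BGR)
    if crop: a,b,d,e=crop; im=im[b:e,a:d]
    cv2.imwrite(p,cv2.resize(im,None,fx=s,fy=s,interpolation=cv2.INTER_CUBIC))
def ray(c,u,v,z):
    T=np.array(c['cam_to_world']); d=T[:3,:3]@np.array([(u-c['cx'])/c['f'],(v-c['cy'])/c['f'],1]); o=T[:3,3]
    return o+d*(z-o[2])/d[2]
def cloud(c):
    T=np.array(c['cam_to_world']); z=c['range_z']; v,u=np.mgrid[:420,:560]
    P=np.stack([(u-c['cx'])/c['f']*z,(v-c['cy'])/c['f']*z,z],-1)@T[:3,:3].T+T[:3,3]
    P[z<=0]=np.nan; return P
E
python3 - <<'E'
from h import *
for n in ['top','scene']:
    c=cam(n); save(c,f'pics/{n}0.png',s=1.4); print(n,c['cam_to_world'],c['vfov'])
    np.savez(f'{n}0.npz',**c)
print(manip.read_state())
E
```

```text
top [[-4.76612164e-03 -9.90317831e-01  1.38736721e-01  4.05639566e+02]
 [-9.99755286e-01  7.71600235e-03  2.07323583e-02  1.39071631e+01]
 [-2.16021170e-02 -1.38603957e-01 -9.90112262e-01  9.25014483e+02]
 [ 0.00000000e+00  0.00000000e+00  0.00000000e+00  1.00000000e+00]] 56.80157336923787
scene [[-5.81837701e-01  4.69832384e-01 -6.63869279e-01  1.21542419e+03]
 [ 8.13010950e-01  3.57940853e-01 -4.59229290e-01  5.21141823e+02]
 [ 2.18651432e-02 -8.06929908e-01 -5.90242356e-01  6.88387292e+02]
 [ 0.00000000e+00  0.00000000e+00  0.00000000e+00  1.00000000e+00]] 52.88853773674431
{'clock': 0.1, 'joints': array([ 1.12539200e+00,  3.00412663e-01,  1.52147867e+00, -4.10392055e-05,
        1.32068533e+00, -6.66334419e-02]), 'qd': array([ 0.00230918, -0.00071517, -0.00109266, -0.00067264, -0.00058859,
        0.00030157]), 'effort': array([-2.65467015e-04, -5.32640183e+01, -3.53291774e+01,  7.09039718e-02,
        2.34138023e-02, -5.71845794e-05]), 'eef_pos': array([203.31492548, 510.80875716, 204.96170194]), 'eef_rot': array([-3.14060818e+00, -2.58552433e-05,  2.76283193e+00]), 'wrist_force': array([ 0.0071972 , -0.18221545,  0.15920462]), 'moment': array([-0.01456628, -0.04399799,  0.01245434]), 'finger_force': 0.0, 'finger_gap': 94.47592749035825}
```

View pics/top0.png

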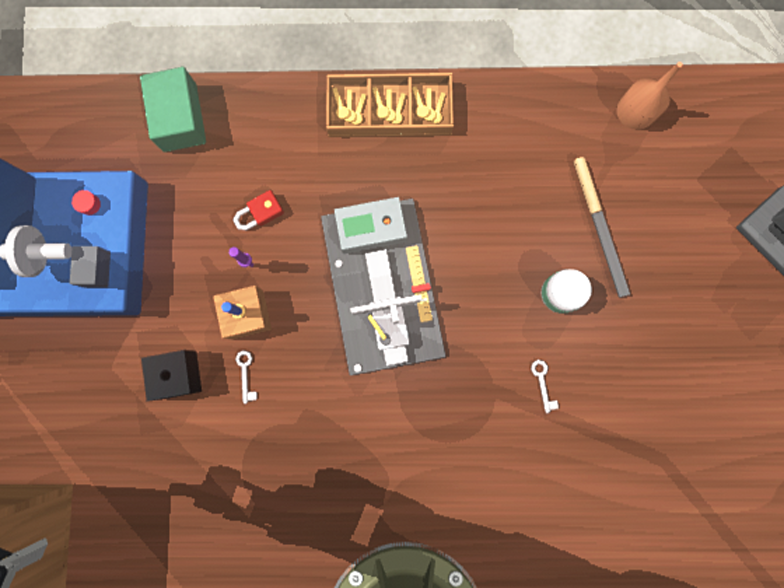

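View pics/scene0.png

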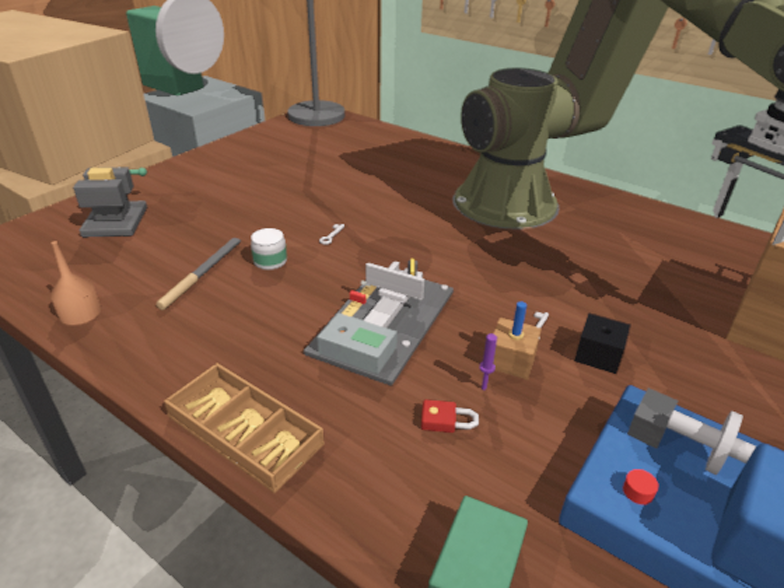

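Top view (784x588): the candidates are the blue stylus (232,310) against the purple one (240,257), and the wooden stand (240,312) against the black one (170,375). The description picks the blue stylus and the wooden stand. The gauge is at (385,285), its readout at (370,224), the orange button at (387,220), the red band at (421,287) and the yellow lever at (380,330).

```bash
cat > m1.py <<'E'
from h import *
C={}
for n in ['top','scene']:
    d=np.load(f'{n}0.npz'); C[n]={k:d[k] for k in d.files}
def mask(c,lo,hi,box):
    h=cv2.cvtColor(np.ascontiguousarray(c['frame']),cv2.COLOR_RGB2HSV); m=cv2.inRange(h,lo,hi)
    o=np.zeros_like(m); a,b,d,e=[int(x/1.4) for x in box]; o[b:e,a:d]=m[b:e,a:d]; return o
def rep(n,name,lo,hi,box):
    c=C[n]; m=mask(c,lo,hi,box); P=cloud(c)[m>0]; P=P[~np.isnan(P[:,0])]
    v,u=np.nonzero(m); print(n,name,len(v),'px',u.mean().round(1),v.mean().round(1),'med',np.median(P,0).round(1),'lo',np.percentile(P,3,axis=0).round(1),'hi',np.percentile(P,97,axis=0).round(1)); return m
for n,b in (('top',(200,290,270,340)),('scene',(490,290,550,350))):
    rep(n,'blue',(100,120,40),(125,255,255),b)
rep('top','orange',(5,120,100),(18,255,255),(375,210,400,232))
rep('top','red',(0,170,100),(4,255,255),(400,275,440,300)); rep('top','yellow',(22,120,100),(34,255,255),(360,310,400,350))
c=C['top'];P=cloud(c)
def rect(name,sel,z,zl):
    v,u=np.nonzero(sel); 
    Q=np.array([ray(c,a,b,z)[:2] for a,b in zip(u,v)],np.float32)
    r=cv2.minAreaRect(Q); print(name,len(Q),r, 'zmed',np.median(P[sel][:,2]).round(1))
Z=P[...,2]; v,u=np.mgrid[:420,:560]
def box(a,b,d,e): return (u>a/1.4)&(u<d/1.4)&(v>b/1.4)&(v<e/1.4)
rect('stand',(abs(Z-55)<5)&box(205,280,275,345),55,0)
rect('readout',(abs(Z-48)<4)&box(320,190,415,260),48,0)
rect('plate',(Z>7)&(Z<18)&box(315,190,455,380),12,0)
rect('bar',(Z>78)&(Z<92)&box(340,280,440,325),85,0)
save(c,'pics/crop.png',(140,130,330,280),4)
E
python3 m1.py
```

```text
top blue 48 px 163.1 219.7 med [502.3 264.5 118.9] lo [496.3 259.5  72.2] hi [508.8 271.9 121.3]
scene blue 140 px 370.4 226.7 med [505.5 269.9  98.4] lo [499.9 262.8  66.5] hi [508.8 275.  121.5]
top orange 16 px 276.0 157.5 med [655.7  26.   40.4] lo [651.7  21.3  37.3] hi [659.7  30.7  41.3]
top red 5 px 301.2 206.8 med [541.2 -38.5  24.8] lo [537.6 -43.1  23.1] hi [542.2 -17.9  30.5]
top yellow 25 px 268.2 232.4 med [474.9  43.6  83.9] lo [458.7  30.7  10.9] hi [499.3  56.2  86.9]
stand 848 ((503.1441345214844, 266.2044677734375), (70.326416015625, 71.25386810302734), 13.7255277633667) zmed 54.7
readout 1356 ((649.86767578125, 53.76801681518555), (70.90103149414062, 109.97528839111328), 11.009367942810059) zmed 48.1
plate 4830 ((551.743408203125, 35.37432861328125), (279.2064514160156, 163.53282165527344), 10.534987449645996) zmed 11.8
bar 281 ((497.47418212890625, 25.115100860595703), (34.739131927490234, 111.2063217163086), 10.957023620605469) zmed 84.6
```

View pics/crop.png

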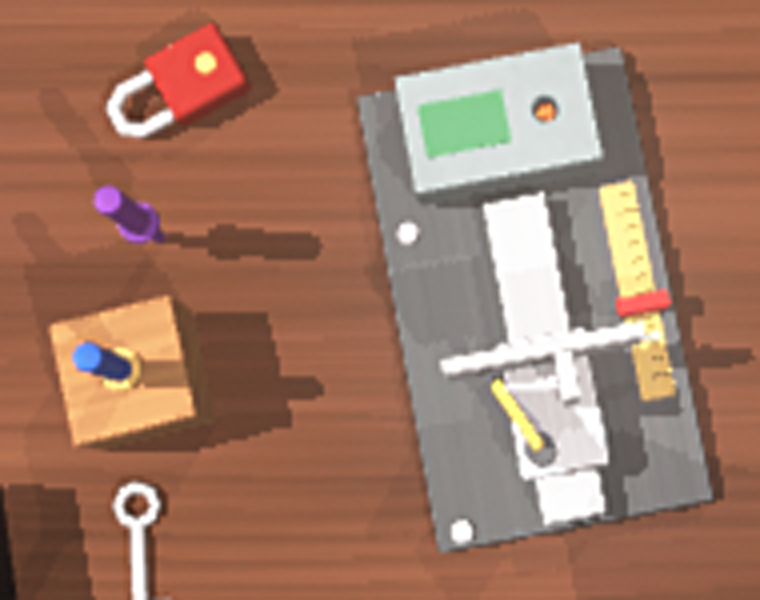

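The crop confirms blue stylus in the wooden stand, with the purple one ~55 mm to its +x side. Gauge: yaw 10.7°, origin (502.5, 26), all sizes match. I move above the stylus with the fingers turned to gauge y.

{"api": "servo_tool", "payload": {
  "motion": [
    [[0.6,-0.49,0,0,0,0.18,0],[0.6,-0.49,0,0,0,0.18,0],[0.6,-0.49,0,0,0,0.18,0],[0.6,-0.49,0,0,0,0.18,0],[0.6,-0.49,0,0,0,0.18,0],[0.6,-0.49,0,0,0,0.18,0],[0.6,-0.49,0,0,0,0.18,0],[0.6,-0.49,0,0,0,0.18,0],[0.6,-0.49,0,0,0,0.18,0],[0.6,-0.49,0,0,0,0.18,0]]
  ],
  "newtons": 30
}}

```text
clock: 1.1
eef_pos: [503.9, 265.0, 204.8]
eef_rot: [-3.141, -0.001, -2.957]
wrist_force: [-0.6, 0.3, 0.3]
finger_gap: 94.2
finger_force: 0.0
```

```bash
python3 - <<'E'
from h import *
c=cam('wrist'); save(c,'pics/w1.png'); s=manip.read_state(); print(s['clock'],s['eef_pos'],s['eef_rot'],s['joints'])
P=cloud(c); h=cv2.cvtColor(np.ascontiguousarray(c['frame']),cv2.COLOR_RGB2HSV); m=cv2.inRange(h,(100,120,40),(125,255,255))>0
Q=P[m&(abs(P[...,2]-120)<4)]; print('blue top',Q.mean(0),len(Q))
v,u=np.nonzero(m&(abs(P[...,2]-120)<4)); (a,b),r=cv2.minEnclosingCircle(np.c_[u,v].astype(np.float32)); print(a,b,r,ray(c,a,b,120))
Q=P[m]; print(np.nanpercentile(Q,[2,50,98],axis=0))
m=cv2.inRange(h,(8,60,60),(22,200,255))>0
m&=abs(P[...,2]-55)<3; v,u=np.nonzero(m); Q=np.array([ray(c,a,b,55)[:2] for a,b in zip(u,v)],np.float32); print('stand',cv2.minAreaRect(Q))
m=cv2.inRange(h,(130,60,30),(160,255,255))>0; print('purple',np.nanpercentile(P[m],[2,50,98],axis=0))
E
```

```text
1.15 [503.08639761 266.03026613 205.00483754] [-3.14158215e+00 -9.36795486e-04 -2.95560894e+00] [ 4.21961777e-01  3.43410959e-01  1.46477989e+00  2.14783709e-04
  1.33431510e+00 -1.33486868e+00]
blue top [498.47933989 268.63122998 120.58873882] 282
283.76446533203125 209.83058166503906 9.723624229431152 [498.47739787 268.6111556  120.        ]
[[493.16783587 267.67912894  13.27345527]
 [529.18319338 468.10750538  60.28223396]
 [713.0992225  555.17284009 120.79739665]]
stand ((471.6590576171875, 242.141357421875), (140.8089599609375, 385.8963623046875), 16.09233283996582)
purple [[528.01930206 254.1270613    1.67316251]
 [580.28151826 263.47729369  82.18176161]
 [615.69488026 451.71066389 111.70525574]]
```

View pics/w1.png

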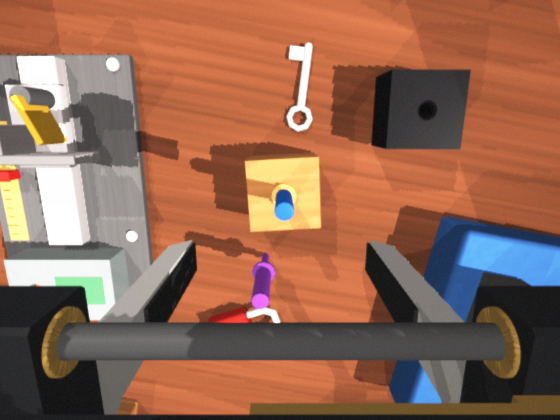

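Wrist view: stylus top at (284,210), the wooden stand at (283,194), black stand at (428,108), purple at (262,290), away from the fingers. I'll compare the stylus top and the stand across views.

```bash
python3 - <<'E'
from h import *
c=cam('wrist'); P=cloud(c); v,u=np.mgrid[:420,:560]
m=(abs(P[...,2]-55)<4)&(u>235)&(u<335)&(v>145)&(v<245)
b,a=np.nonzero(m); Q=np.array([ray(c,x,y,55)[:2] for x,y in zip(a,b)],np.float32); print('stand wrist',cv2.minAreaRect(Q))
d=np.load('top0.npz'); d={k:d[k] for k in d.files}; P=cloud(d)
h=cv2.cvtColor(np.ascontiguousarray(d['frame']),cv2.COLOR_RGB2HSV); m=(cv2.inRange(h,(95,80,30),(128,255,255))>0)&(abs(P[...,2]-120)<4)&(u<200)&(u>140)&(v>200)&(v<240)
b,a=np.nonzero(m); print('top',len(a),a.mean(),b.mean(),ray(d,a.mean(),b.mean(),120))
E
```

```text
stand wrist ((499.3390808105469, 268.56072998046875), (70.67214965820312, 70.16285705566406), 13.67854118347168)
top 42 161.5 218.95238095238096 [502.60495271 266.14417416 120.        ]
```

{"api": "servo_tool", "payload": {
  "motion": [
    [[-0.004,0.002,-0.07,0,0,0,0],[-0.004,0.002,-0.14,0,0,0,0],[-0.004,0.002,-0.2,0,0,0,0],[-0.004,0.002,-0.25,0,0,0,0],[-0.004,0.002,-0.265,0,0,0,0],[-0.004,0.002,-0.265,0,0,0,0.5],[-0.004,0.002,-0.265,0,0,0,0.7],[-0.004,0.002,-0.265,0,0,0,1],[-0.004,0.002,-0.265,0,0,0,1],[-0.004,0.002,-0.265,0,0,0,1]]
  ],
  "newtons": 30
}}

```text
clock: 2.2
eef_pos: [501.6, 267.1, 73.6]
eef_rot: [3.141, 0.001, -2.955]
wrist_force: [0.2, -0.6, -0.5]
finger_gap: 57.0
finger_force: 0.0
```

{"api": "servo_tool", "payload": {
  "motion": [
    [[0,0,0,0,0,0,1],[0,0,0,0,0,0,1],[0,0,0,0,0,0,1]]
  ]
}}

```text
clock: 2.5
eef_pos: [501.4, 267.0, 73.0]
eef_rot: [-3.142, 0.0, -2.955]
wrist_force: [-1.1, -0.1, 0.1]
finger_gap: 33.9
finger_force: 0.0
```

{"api": "servo_tool", "payload": {
  "motion": [
    [[0,0,0,0,0,0,1],[0,0,0,0,0,0,1],[0,0,0,0,0,0,1],[0,0,0,0,0,0,1],[0,0,0,0,0,0,1]]
  ]
}}

```text
clock: 3.0
eef_pos: [501.4, 267.0, 72.9]
eef_rot: [-3.142, -0.0, -2.955]
wrist_force: [0.3, -0.1, -0.4]
finger_gap: 15.4
finger_force: 30.0
```

{"api": "servo_tool", "payload": {
  "motion": [
    [[0,0,0.06,0,0,0,1],[0,0,0.14,0,0,0,1],[0,0,0.22,0,0,0,1],[0.04,-0.06,0.22,0,0,0,1],[0.08,-0.13,0.22,0,0,0,1],[0.13,-0.21,0.22,0,0,0,1],[0.18,-0.29,0.22,0,0,0,1],[0.23,-0.36,0.22,0,0,0,1],[0.28,-0.44,0.22,0,0,0,1],[0.305,-0.48,0.22,0,0,0,1]]
  ]
}}

```text
clock: 4.0
eef_pos: [655.0, 23.7, 182.4]
eef_rot: [-3.141, -0.0, -2.957]
wrist_force: [0.1, 0.5, -0.2]
finger_gap: 15.7
finger_force: 30.0
```

{"api": "servo_tool", "payload": {
  "motion": [
    [[0,0,-0.05,0,0,0,1],[0,0,-0.08,0,0,0,1],[0,0,-0.08,0,0,0,1]]
  ]
}}

```text
clock: 4.3
eef_pos: [652.6, 27.3, 140.2]
eef_rot: [3.141, -0.005, -2.955]
wrist_force: [0.3, 0.8, -0.8]
finger_gap: 15.6
finger_force: 30.0
```

```bash
python3 - <<'E'
from h import *
for n in ['wrist','scene','top']:
    c=cam(n); np.savez(f'{n}1.npz',**c)
    if n=='wrist': save(c,'pics/w2.png')
    if n=='scene': a=c
save(a,'pics/s2.png',(200,130,350,290),3.75)
s=manip.read_state(); print(s['clock'],s['eef_pos'],s['wrist_force'])
E
```

```text
4.45 [654.09711612  27.567212   143.99994858] [-0.18347665 -0.49258191 -0.64279961]
```

View pics/w2.png

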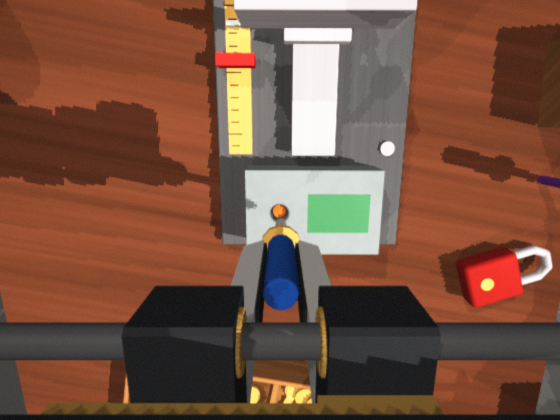

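View pics/s2.png

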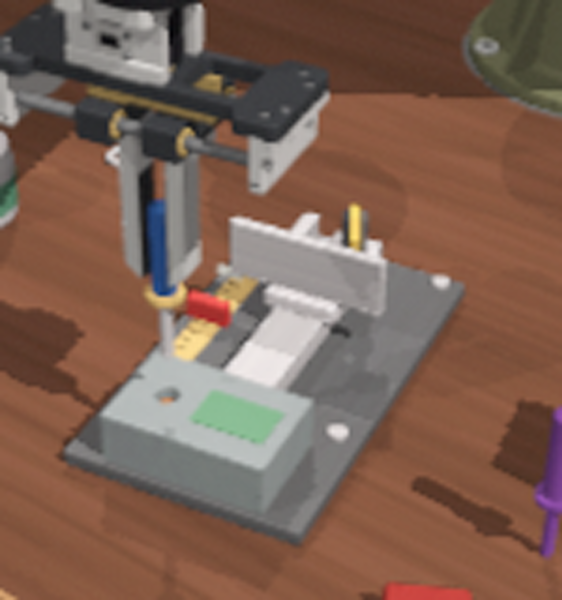

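Wrist view: the shank (280,222) ends just at the hole (279,212); scene crop: the tip (168,355) stands above the hole (168,395). Now numbers for both.

```bash
python3 - <<'E'
from h import *
L=lambda n:(lambda d:{k:d[k] for k in d.files})(np.load(n))
w,s,t=L('wrist1.npz'),L('scene1.npz'),L('top0.npz')
for c,n,box in((w,'w',(255,195,300,225)),(s,'s',(235,225,260,245)),(t,'t',(270,150,283,163))):
    h=cv2.cvtColor(np.ascontiguousarray(c['frame']),cv2.COLOR_RGB2HSV); m=cv2.inRange(h,(5,120,60),(20,255,255)); a,b,d,e=box
    v,u=np.nonzero(m[b:e,a:d]); u=u+a;v=v+b; print(n,len(u),u.mean(),v.mean(),ray(c,u.mean(),v.mean(),40).round(1),'hole48', end=' ')
    P=cloud(c)[b:e,a:d,2]; print(np.nanmin(P))
print('tip s',ray(s,200+168/3.75,130+355/3.75,81).round(1))
for vv in (214,217,220,224): print('tip w',vv,ray(w,280,vv,81).round(1))
save(w,'pics/w2c.png',(240,190,320,250),8); save(s,'pics/s2c.png',(225,195,275,245),8)
im=np.zeros((480,1060,3),np.uint8); a=cv2.imread('pics/w2c.png'); b=cv2.imread('pics/s2c.png'); im[:480,:640]=a; im[:400,650:1050]=b; cv2.imwrite('pics/c2.png',cv2.resize(im,(795,360)))
E
```

```text
w 148 278.6621621621622 210.82432432432432 [652.2  27.8  40. ] hole48 11.889135363665787
s 6 235.66666666666666 225.66666666666666 [630.3 -18.   40. ] hole48 -0.06225616824224289
t 16 276.0 157.5 [655.4  26.   40. ] hole48 26.964809176633935
tip s [652.2  30.2  81. ]
tip w 214 [644.2  27.4  81. ]
tip w 217 [646.4  27.8  81. ]
tip w 220 [648.6  28.3  81. ]
tip w 224 [651.6  28.8  81. ]
```

View pics/c2.png

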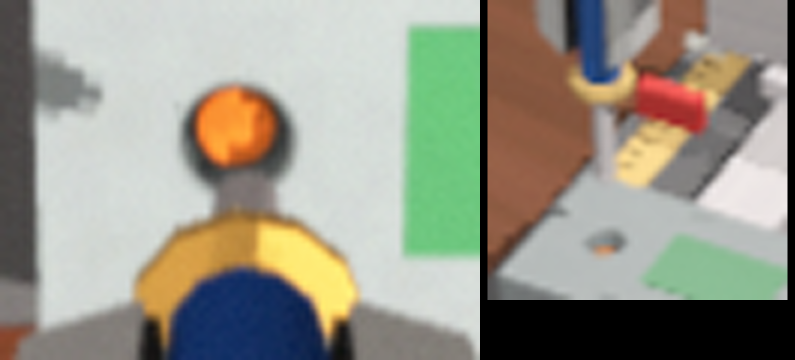

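{"api": "servo_tool", "payload": {
  "motion": [
    [[0.002,0,-0.02,0,0,0,1],[0.002,0,-0.04,0,0,0,1],[0.002,0,-0.046,0,0,0,1],[0.002,0,-0.046,0,0,0,1],[0.002,0,-0.046,0,0,0,1]]
  ]
}}

```text
clock: 4.95
eef_pos: [655.0, 27.0, 120.1]
eef_rot: [-3.142, 0.0, -2.955]
wrist_force: [-0.0, -0.0, -0.6]
finger_gap: 15.3
finger_force: 30.0
```

```bash
python3 - <<'E'
from h import *
w=cam('wrist');s=cam('scene');np.savez('wrist2.npz',**w);np.savez('scene2.npz',**s)
save(w,'pics/w3c.png',(240,190,320,250),8); save(s,'pics/s3c.png',(225,200,275,250),8)
im=np.zeros((480,1060,3),np.uint8); a=cv2.imread('pics/w3c.png'); b=cv2.imread('pics/s3c.png'); im[:480,:640]=a; im[:400,650:1050]=b; cv2.imwrite('pics/c3.png',cv2.resize(im,(795,360)))
st=manip.read_state(); print(st['clock'],st['eef_pos'],st['wrist_force'])
E
```

```text
5.05 [655.06494331  26.97790592 120.33055917] [-0.31140672 -0.34818173 -1.15078374]
```

View pics/c3.png

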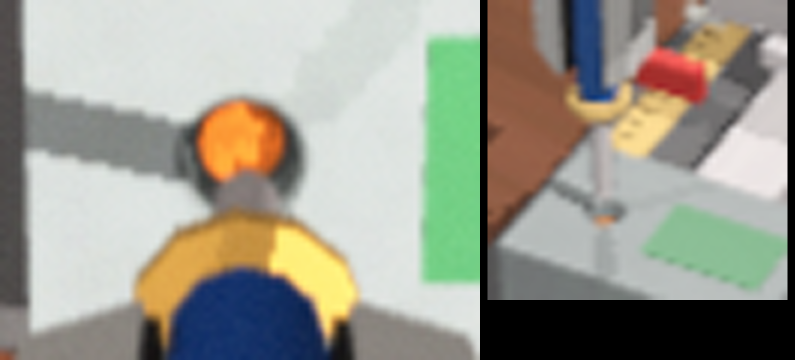

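```bash
python3 - <<'E'
from h import *
L=lambda n:(lambda d:{k:d[k] for k in d.files})(np.load(n))
w,s=L('wrist2.npz'),L('scene2.npz')
print('w hole',ray(w,280.5,215.2,48),'tip edge',ray(w,280.8,218,57))
print('s hole',ray(s,245,235,48),'tip',ray(s,244.7,234.2,57),ray(s,244.7,234.8,57))
E
```

```text
w hole [651.06465191  28.2532692   48.        ] tip edge [650.73049842  28.40889772  57.        ]
s hole [650.47385702  28.13970077  48.        ] tip [656.65990036  32.72508597  57.        ] [658.2855086   34.07361803  57.        ]
```

Against the hole, both views put the tip 1-2 mm too far in x (hole clearance 3.5 mm). I correct it and press.

{"api": "servo_tool", "payload": {
  "motion": [
    [[-0.003,-0.001,0,0,0,0,1],[-0.003,-0.001,0,0,0,0,1],[-0.003,-0.001,-0.012,0,0,0,1],[-0.003,-0.001,-0.022,0,0,0,1],[-0.003,-0.001,-0.03,0,0,0,1],[-0.003,-0.001,-0.03,0,0,0,1]]
  ]
}}

```text
clock: 5.65
eef_pos: [653.0, 26.5, 104.0]
eef_rot: [3.141, -0.001, -2.955]
wrist_force: [-0.2, 0.1, 0.7]
finger_gap: 15.3
finger_force: 30.0
```

{"api": "servo_tool", "payload": {
  "motion": [
    [[0,0,-0.004,0,0,0,1],[0,0,-0.008,0,0,0,1],[0,0,-0.011,0,0,0,1],[0,0,-0.011,0,0,0,1]]
  ]
}}

```text
clock: 6.05
eef_pos: [653.6, 26.5, 99.7]
eef_rot: [-3.141, 0.001, -2.955]
wrist_force: [-0.7, 0.6, 2.7]
finger_gap: 15.3
finger_force: 30.0
```

{"api": "servo_tool", "payload": {
  "motion": [
    [[0,0,-0.002,0,0,0,1],[0,0,-0.004,0,0,0,1],[0,0,-0.004,0,0,0,1]]
  ]
}}

```text
clock: 6.35
eef_pos: [653.8, 26.5, 98.6]
eef_rot: [-3.141, 0.001, -2.955]
wrist_force: [-2.3, -0.5, 9.7]
finger_gap: 15.1
finger_force: 30.0
```

{"api": "servo_tool", "payload": {
  "motion": [
    [[0,0,0.04,0,0,0,1],[0,0,0.1,0,0,0,1],[0,0,0.17,0,0,0,1],[-0.03,0.05,0.17,0,0,0,1],[-0.08,0.13,0.17,0,0,0,1],[-0.13,0.21,0.17,0,0,0,1],[-0.18,0.29,0.17,0,0,0,1],[-0.23,0.36,0.17,0,0,0,1],[-0.28,0.44,0.17,0,0,0,1],[-0.304,0.481,0.17,0,0,0,1]]
  ]
}}

```text
clock: 7.35
eef_pos: [499.3, 269.4, 182.3]
eef_rot: [3.141, -0.0, -2.953]
wrist_force: [0.7, -0.2, -0.5]
finger_gap: 15.6
finger_force: 30.0
```

{"api": "servo_tool", "payload": {
  "motion": [
    [[0,0,-0.05,0,0,0,1],[0,0,-0.1,0,0,0,1],[0,0,-0.11,0,0,0,1],[0,0,-0.11,0,0,0,1],[0,0,-0.11,0,0,0,1]]
  ]
}}

```text
clock: 7.85
eef_pos: [501.9, 267.0, 128.5]
eef_rot: [3.141, 0.001, -2.955]
wrist_force: [-0.7, 0.4, -0.3]
finger_gap: 15.8
finger_force: 30.0
```

```bash
python3 - <<'E'
from h import *
w=cam('wrist');s=cam('scene')
save(w,'pics/w4c.png',(230,170,330,250),6); save(s,'pics/s4c.png',(340,190,400,270),6)
im=np.zeros((480,970,3),np.uint8); a=cv2.imread('pics/w4c.png'); b=cv2.imread('pics/s4c.png'); im[:480,:600]=a; im[:480,610:]=b; cv2.imwrite('pics/c4.png',cv2.resize(im,(795,393)))
st=manip.read_state(); print(st['clock'],st['eef_pos'],st['wrist_force'])
E
```

```text
7.95 [501.95283069 267.07972819 128.67740039] [-0.57333148 -0.14453269 -0.05121965]
```

View pics/c4.png

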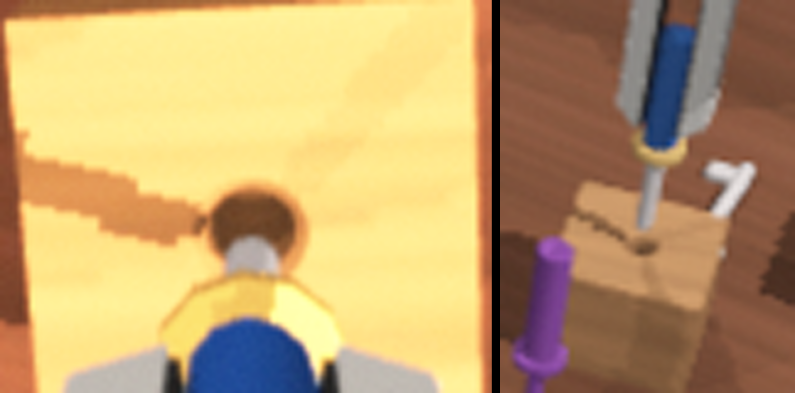

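The tip (250,240) is right at the hole mouth (253,225) in the wrist crop, and above it in the scene crop: the same pose as the grasp. I lower it.

{"api": "servo_tool", "payload": {
  "motion": [
    [[0,0,-0.02,0,0,0,1],[0,0,-0.04,0,0,0,1],[0,0,-0.06,0,0,0,1],[0,0,-0.08,0,0,0,1],[0,0,-0.095,0,0,0,1],[0,0,-0.103,0,0,0,1],[0,0,-0.103,0,0,0,1]]
  ]
}}

```text
clock: 8.65
eef_pos: [501.2, 266.9, 75.3]
eef_rot: [-3.141, -0.001, -2.955]
wrist_force: [-0.5, 0.1, -0.7]
finger_gap: 15.2
finger_force: 30.0
```

{"api": "servo_tool", "payload": {
  "motion": [
    [[0,0,-0.003,0,0,0,1],[0,0,-0.006,0,0,0,1],[0,0,-0.006,0,0,0,1]]
  ]
}}

```text
clock: 8.95
eef_pos: [501.4, 267.0, 73.0]
eef_rot: [3.142, 0.0, -2.955]
wrist_force: [-0.7, 0.5, -1.1]
finger_gap: 15.5
finger_force: 30.0
```

{"api": "servo_tool", "payload": {
  "motion": [
    [[0,0,0,0,0,0,0.8],[0,0,0,0,0,0,0.6],[0,0,0,0,0,0,0.4],[0,0,0,0,0,0,0],[0,0,0,0,0,0,0],[0,0,0,0,0,0,0],[0,0,0,0,0,0,0],[0,0,0,0,0,0,0]]
  ]
}}

```text
clock: 9.75
eef_pos: [501.4, 267.0, 72.9]
eef_rot: [-3.142, -0.0, -2.955]
wrist_force: [-0.8, -0.8, -0.3]
finger_gap: 71.4
finger_force: 0.0
```

{"api": "servo_tool", "payload": {
  "motion": [
    [[0,0,0.05,0,0,0,0],[0,0,0.13,0,0,0,0],[0,0,0.22,0,0,0,0],[0,0,0.26,0,0,0,0],[0,0,0.26,0,0,0,0],[0,0,0.26,0,0,0,0]]
  ]
}}

```text
clock: 10.35
eef_pos: [501.2, 266.9, 202.3]
eef_rot: [-3.141, -0.0, -2.955]
wrist_force: [-0.1, 0.1, -0.5]
finger_gap: 93.9
finger_force: 0.0
```

```bash
python3 - <<'E'
from h import *
t=cam('top'); w=cam('wrist'); np.savez('top3.npz',**t)
for n,c in(('top',t),('w',w)):
    P=cloud(c); h=cv2.cvtColor(np.ascontiguousarray(c['frame']),cv2.COLOR_RGB2HSV); m=(cv2.inRange(h,(95,80,30),(128,255,255))>0)&(abs(P[...,2]-120)<5)
    b,a=np.nonzero(m); print(n,len(a),np.median(P[m],0),ray(c,a.mean(),b.mean(),120))
# gauge geometry from top: axes
th=np.radians(10.75); gx=np.array([np.cos(th),np.sin(th)]); gy=np.array([-gx[1],gx[0]]); O=np.array([502.5,26.])
P=cloud(t); h=cv2.cvtColor(np.ascontiguousarray(t['frame']),cv2.COLOR_RGB2HSV)
G=lambda p:((np.asarray(p)[...,:2]-O)@np.c_[gx,gy]).round(1)
v,u=np.mgrid[:420,:560]; R=(u>285)&(u<315)&(v>190)&(v<225)
m=((h[...,0]<6)|(h[...,0]>176))&(h[...,1]>170)&(h[...,2]>90)&R
b,a=np.nonzero(m); g=np.array([G(ray(t,x,y,28)) for x,y in zip(a,b)]); print('band',len(a),g.min(0),g.max(0),np.median(g,0),np.nanmedian(P[m][:,2]))
m=(abs(P[...,2]-85)<4)&(u>235)&(u<320)&(v>190)&(v<240)
b,a=np.nonzero(m); g=np.array([G(ray(t,x,y,85)) for x,y in zip(a,b)])
for lo,hi in((-56,-40),(-38,-20),(-14,-6),(5,15),(20,35),(40,56)):
    q=g[(g[:,1]>lo)&(g[:,1]<hi)]; print(lo,hi,len(q),q.min(0),q.max(0))
save(t,'pics/t5.png',(235,140,325,245),5.5)
E
```

```text
top 190 [657.15509905 610.41481504 119.80120428] [644.73763219 562.13693963 120.        ]
w 308 [498.42214743 268.61843774 120.69619361] [498.7227597  268.68229882 120.        ]
band 5 [ 25.4 -75.3] [ 26.4 -49.2] [ 25.9 -70.7] 25.77625378485186
-56 -40 27 [  3.8 -55.5] [ 12.  -40.9]
-38 -20 31 [  3.8 -37.5] [ 12.  -20.8]
-14 -6 56 [-22.  -13.6] [11.9 -6.3]
5 15 21 [-39.5   5.3] [11.8 14.7]
20 35 55 [-28.9  20.2] [12.2 34.7]
40 56 27 [ 4.3 40.3] [12.1 55.7]
```

View pics/t5.png

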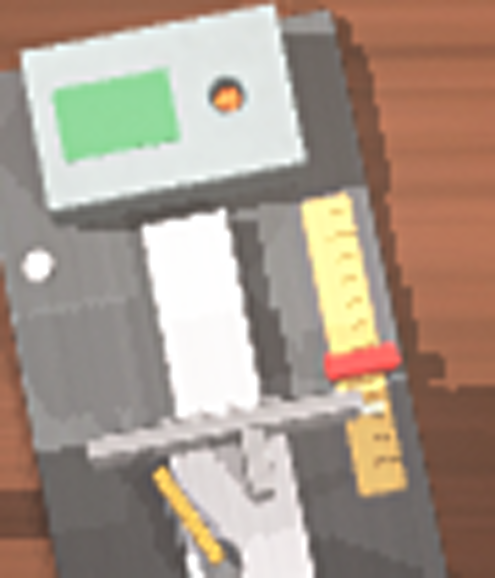

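The top crop shows the red band (364,361), the pointer behind it (375,405), the lever open and the slide at home. Now the band position from three images.

```bash
python3 - <<'E'
from h import *
L=lambda n:(lambda d:{k:d[k] for k in d.files})(np.load(n))
th=np.radians(10.75); gx=np.array([np.cos(th),np.sin(th)]); gy=np.array([-gx[1],gx[0]]); O=np.array([502.5,26.])
G=lambda p:((np.asarray(p)[...,:2]-O)@np.c_[gx,gy]).round(1)
for n in['top0','top3','wrist2','scene0']:
    c=L(n+'.npz'); P=cloud(c); g3=G(P); f=c['frame'].astype(int)
    red=(f[...,0]>90)&(f[...,0]>2.2*f[...,1])&(f[...,0]>2.2*f[...,2])
    R=red&(abs(g3[...,0]-28)<25)&(g3[...,1]<-40)&(g3[...,1]>-95)&(P[...,2]>12)
    b,a=np.nonzero(R); g=np.array([G(ray(c,x,y,28)) for x,y in zip(a,b)])
    print(n,len(a),'x z28',np.percentile(g[:,0],[1,10,50,90,99]),'y',g[:,1].min(),g[:,1].max(),'cloud z',np.percentile(P[R][:,2],[5,50,95]).round(1))
    T=R&(P[...,2]>26.5); print('   topface cloud x',len(g3[T]),np.percentile(g3[T][:,0],[2,50,98]))
    # readout top reference (x115..185,y+-55)
    Q=(abs(P[...,2]-48)<2.5)&(abs(g3[...,0]-150)<45)&(abs(g3[...,1])<65)
    if Q.sum()>50: print('   readout x',np.percentile(g3[Q][:,0],[.5,50,99.5]),'y',np.percentile(g3[Q][:,1],[.5,99.5]))
    w=(f.min(-1)>150)&(g3[...,1]<-57)&(g3[...,1]>-90)&(abs(g3[...,0]-8)<12)&(abs(P[...,2]-38)<6)
    if w.sum(): print('   pointer?',w.sum(),np.median(g3[w],0),np.median(P[w][:,2]))
E
```

```text
top0 51 x z28 [25.   25.9  29.2  32.9  33.85] y -78.0 -47.4 cloud z [22.4 28.  30.5]
   topface cloud x 40 [26.224 30.35  33.498]
   readout x [115.2 148.8 185.1] y [-54.9    53.705]
   pointer? 4 [  7.  -62.6] 42.27020235325426
top3 49 x z28 [24.792 25.5   29.2   32.82  33.352] y -76.2 -47.4 cloud z [19.8 27.9 30.5]
   topface cloud x 38 [26.022 29.95  33.352]
   readout x [115.3 149.8 185.2] y [-54.701  54.   ]
   pointer? 7 [  7.8 -63.7] 41.18584364347441
wrist2 710 x z28 [22.6 23.9 28.  32.7 33.4] y -76.0 -44.5 cloud z [15.5 29.1 30.5]
   topface cloud x 561 [22.82 27.3  31.4 ]
   readout x [111.7 138.9 181.2] y [-52.6  56.4]
   pointer? 61 [  5.1 -61. ] 42.67013180064919
scene0 70 x z28 [21.728 25.07  34.75  44.03  46.093] y -75.7 -39.0 cloud z [15.6 24.7 30.9]
   topface cloud x 26 [23.9  29.75 32.2 ]
   readout x [111.6125 151.7    182.8525] y [-53.4  56.9]
   pointer? 5 [  3.4 -62.1] 39.285780526240615
```

Band middle is at gauge x ≈30.3, with the pointer at home at ≈8, so the travel needed is ≈22.3 mm. The stylus is back in its stand at the same place. I go behind the crossbar with the fingers open.

{"api": "servo_tool", "payload": {
  "motion": [
    [[-0.01,-0.08,0,0,0,0,0],[-0.02,-0.18,0,0,0,0,0],[-0.03,-0.28,0,0,0,0,0],[-0.04,-0.38,0,0,0,0,0],[-0.049,-0.45,0,0,0,0,0],[-0.049,-0.49,0,0,0,0,0],[-0.049,-0.49,-0.05,0,0,0,0],[-0.049,-0.49,-0.12,0,0,0,0],[-0.049,-0.49,-0.18,0,0,0,0],[-0.049,-0.49,-0.18,0,0,0,0]]
  ]
}}

```text
clock: 11.45
eef_pos: [474.4, 22.0, 108.9]
eef_rot: [3.14, -0.008, -2.955]
wrist_force: [0.8, 0.2, 0.6]
finger_gap: 93.9
finger_force: 0.0
```

```bash
python3 - <<'E'
from h import *
c=cam('wrist'); np.savez('wrist4.npz',**c); save(c,'pics/w6.png')
st=manip.read_state(); print(st['clock'],st['eef_pos'],st['wrist_force'])
E
```

```text
11.5 [475.71953903  22.04240164 111.36234069] [ 1.28088026 -0.38903481  0.47268198]
```

View pics/w6.png

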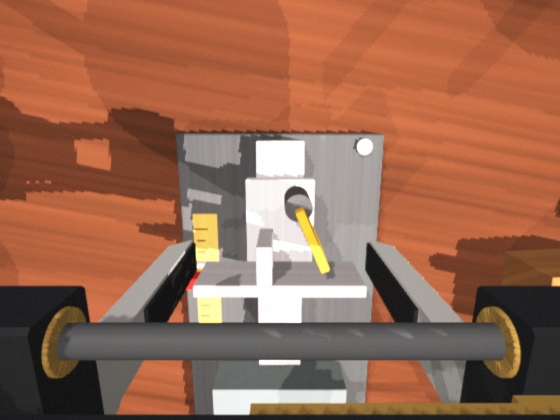

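Wrist view: the fingers (185,250) and (375,250) straddle the crossbar (195–365, 280) symmetrically, behind it, with the post (265,255) and the open lever (325,265) between them. That is my last picture, and numbers only from here. I descend and push.

{"api": "servo_tool", "payload": {
  "motion": [
    [[0,0,-0.04,0,0,0,0],[0,0,-0.08,0,0,0,0],[0,0,-0.11,0,0,0,0],[0,0,-0.13,0,0,0,0],[0,0,-0.13,0,0,0,0]]
  ]
}}

```text
clock: 12.0
eef_pos: [476.9, 22.0, 47.9]
eef_rot: [3.141, -0.001, -2.955]
wrist_force: [-0.6, -0.3, 0.6]
finger_gap: 93.7
finger_force: 0.0
```

{"api": "servo_tool", "payload": {
  "motion": [
    [[0.01,0.002,0,0,0,0,0],[0.02,0.004,0,0,0,0,0],[0.026,0.005,0,0,0,0,0],[0.026,0.005,0,0,0,0,0]]
  ]
}}

```text
clock: 12.4
eef_pos: [490.5, 24.6, 48.3]
eef_rot: [-3.141, 0.001, -2.955]
wrist_force: [-0.5, -0.3, 0.3]
finger_gap: 94.3
finger_force: 0.0
```

{"api": "servo_tool", "payload": {
  "motion": [
    [[0.004,0.001,0,0,0,0,0],[0.008,0.0015,0,0,0,0,0],[0.008,0.0015,0,0,0,0,0]]
  ]
}}

```text
clock: 12.7
eef_pos: [493.8, 25.3, 48.0]
eef_rot: [3.142, -0.001, -2.955]
wrist_force: [-3.2, 0.2, 3.6]
finger_gap: 93.9
finger_force: 1.6
```

{"api": "servo_tool", "payload": {
  "motion": [
    [[0.004,0.001,0,0,0,0,0],[0.008,0.0015,0,0,0,0,0],[0.008,0.0015,0,0,0,0,0]]
  ]
}}

```text
clock: 13.0
eef_pos: [497.7, 26.0, 47.9]
eef_rot: [3.141, -0.001, -2.955]
wrist_force: [-3.1, -0.8, 3.1]
finger_gap: 94.0
finger_force: 1.7
```

{"api": "servo_tool", "payload": {
  "motion": [
    [[0.004,0.001,0,0,0,0,0],[0.008,0.0015,0,0,0,0,0],[0.008,0.0015,0,0,0,0,0]]
  ]
}}

```text
clock: 13.3
eef_pos: [501.8, 26.7, 47.9]
eef_rot: [3.142, -0.0, -2.955]
wrist_force: [-3.2, -0.9, 1.4]
finger_gap: 93.8
finger_force: 1.8
```

Contact was felt near x ≈ 491-493. I measure how far the slide has gone, against the first images.

```bash
cat > m2.py <<'E'
from h import *
L=lambda n:(lambda d:{k:d[k] for k in d.files})(np.load(n))
th=np.radians(10.75); gx=np.array([np.cos(th),np.sin(th)]); gy=np.array([-gx[1],gx[0]]); O=np.array([502.5,26.])
G=lambda p:((np.asarray(p)[...,:2]-O)@np.c_[gx,gy])
def bar(c):
    P=cloud(c); g=G(P); f=c['frame'].astype(int)
    m=(P[...,2]>50)&(P[...,2]<80)&(abs(g[...,1])<52)&(g[...,0]>0)&(g[...,0]<70)&(f.max(-1)-f.min(-1)<40)
    b=g[m][:,0]; hs,e=np.histogram(b,np.arange(0,70,1)); k=hs.argmax(); q=b[abs(b-e[k]-.5)<3]
    # red band top and lever
    red=(f[...,0]>90)&(f[...,0]>2.2*f[...,1])&(f[...,0]>2.2*f[...,2])&(abs(g[...,0]-28)<25)&(g[...,1]<-40)&(g[...,1]>-95)&(P[...,2]>12)
    yel=(f[...,0]>120)&(f[...,1]>.6*f[...,0])&(f[...,2]<.4*f[...,0])&(P[...,2]>48)&(P[...,2]<95)&(abs(g[...,1])<45)
    return len(q),np.median(q).round(2),'red',red.sum(),np.median(g[red],0).round(1),'lever',yel.sum(),np.nanpercentile(g[yel],[5,95],axis=0).round(1).tolist() if yel.any() else None
print('before',bar(L('scene0.npz'))); c=cam('scene'); print('now',bar(c))
w=cam('wrist'); np.savez('wrist5.npz',**w)
for n,x in(('w4',L('wrist4.npz')),('now',w)):
    P=cloud(x); g=G(P); m=(abs(P[...,2]-85)<3)&(abs(g[...,1])<53)&(g[...,0]>-15)&((abs(g[...,1]-40)<12)|(abs(g[...,1]+32)<10))&(g[...,0]<50)&(x['frame'].max(-1)<255)
    f=x['frame'].astype(int); y=(f[...,0]>120)&(f[...,1]>.55*f[...,0])&(f[...,2]<.4*f[...,0])&(P[...,2]>78)&(P[...,2]<92)&(abs(g[...,1])<45)
    red=(f[...,0]>90)&(f[...,0]>2.2*f[...,1])&(f[...,0]>2.2*f[...,2])&(abs(g[...,0]-28)<25)&(g[...,1]<-40)&(g[...,1]>-95)&(P[...,2]>12)
    print(n,m.sum(),np.percentile(g[m][:,0],[3,50,97]).round(1),'yel',np.percentile(g[y],[2,98],axis=0).round(1).tolist(),'red',red.sum(),np.median(g[red],0))
s=manip.read_state(); print(s['clock'],s['eef_pos'],G(s['eef_pos']),s['wrist_force'],s['finger_force'])
E
python3 m2.py
```

```text
before (349, np.float64(7.99), 'red', np.int64(70), array([ 30. , -60.9]), 'lever', np.int64(1), [[-9.9, 29.3], [-9.9, 29.3]])
now (363, np.float64(16.42), 'red', np.int64(71), array([ 30. , -60.7]), 'lever', np.int64(9), [[-33.1, 16.2], [0.1, 30.9]])
w4 502 [0.3 1.5 7.9] yel [[-48.4, 13.3], [-12.5, 31.4]] red 80 [ 24.07654106 -68.98406175]
now 1598 [-10.    9.5  16.2] yel [[-40.0, 13.2], [-1.8, 32.0]] red 0 [nan nan]
13.4 [501.755459    26.74599065  47.89270459] [-0.59232942  0.8717736 ] [-3.0540059  -0.65381303  0.99819448] 1.80477786809206
  return _methods._mean(a, axis=axis, dtype=dtype,
  ret = um.true_divide(
```

{"api": "servo_tool", "payload": {
  "motion": [
    [[0.007,0.0013,0,0,0,0,0],[0.014,0.0026,0,0,0,0,0],[0.021,0.004,0,0,0,0,0],[0.028,0.0053,0,0,0,0,0],[0.028,0.0053,0,0,0,0,0]]
  ]
}}

```text
clock: 13.9
eef_pos: [515.9, 29.4, 47.9]
eef_rot: [-3.142, -0.0, -2.955]
wrist_force: [-4.0, -1.0, 2.2]
finger_gap: 93.9
finger_force: 2.1
```

```bash
python3 m2.py 2>/dev/null; python3 - <<'E'
from h import *
exec(open('m2.py').read().split("print('before'")[0].split('import *')[1])
for n in ('top0',None):
    c=L('top0.npz') if n else cam('top'); P=cloud(c); g=G(P); f=c['frame'].astype(int); 
    if not n: np.savez('top7.npz',**c)
    m=(f.min(-1)>140)&(g[...,1]<-58)&(g[...,1]>-85)&(abs(g[...,0]-20)<30)&(P[...,2]>32)&(P[...,2]<50)
    print('ptr',m.sum(),g[m].round(1).tolist()[:12])
    red=(f[...,0]>90)&(f[...,0]>2.2*f[...,1])&(f[...,0]>2.2*f[...,2])&(abs(g[...,0]-28)<25)&(g[...,1]<-40)&(g[...,1]>-95)&(P[...,2]>12)
    print('red',red.sum(),np.median(g[red],0) if red.any() else '')
E
```

```text
before (349, np.float64(7.99), 'red', np.int64(70), array([ 30. , -60.9]), 'lever', np.int64(1), [[-9.9, 29.3], [-9.9, 29.3]])
now (335, np.float64(30.95), 'red', np.int64(71), array([ 30.2, -60.7]), 'lever', np.int64(14), [[-20.3, 16.3], [14.6, 30.2]])
w4 502 [0.3 1.5 7.9] yel [[-48.4, 13.3], [-12.5, 31.4]] red 80 [ 24.07654106 -68.98406175]
now 1659 [ 4.4 23.8 30.7] yel [[-25.8, 13.2], [12.6, 32.0]] red 256 [ 23.28998868 -47.02967489]
14.0 [515.72800624  29.32987485  47.85457367] [13.61696169  0.80409576] [-3.94515174 -0.6343581   1.57431756] 2.156682461500168
ptr 7 [[9.4, -61.6], [8.8, -63.8], [8.3, -66.0], [7.2, -58.7], [7.0, -61.1], [6.9, -63.6], [7.0, -66.2]]
red 51 [ 29.51547668 -62.42452934]
ptr 0 []
red 0
```

Slide travel is 23.0 mm against 22.3–23.7 mm estimated for the band middle, well within 4.5 mm. I hold for a moment, then close in steps.

{"api": "servo_tool", "payload": {
  "motion": [
    [[0,0,0,0,0,0,0],[0,0,0,0,0,0,0],[0,0,0,0,0,0,0],[0,0,0,0,0,0,0.3],[0,0,0,0,0,0,0.3],[0,0,0,0,0,0,0.3],[0,0,0,0,0,0,0.3],[0,0,0,0,0,0,0.3]]
  ],
  "newtons": 20
}}

```text
clock: 14.85
eef_pos: [515.8, 29.0, 47.8]
eef_rot: [-3.141, -0.0, -2.955]
wrist_force: [-4.3, -5.0, -0.2]
finger_gap: 65.7
finger_force: 2.3
```

```bash
python3 m2.py 2>/dev/null | grep -v -e before -e w4
```

```text
now (357, np.float64(30.41), 'red', np.int64(70), array([ 30.6, -59.9]), 'lever', np.int64(5), [[-4.3, 20.7], [14.3, 29.0]])
now 1459 [ 3.8 21.3 30.2] yel [[-25.8, 13.2], [12.4, 32.1]] red 571 [ 22.97053501 -67.30791028]
14.95 [515.7601048   29.00916359  47.78251811] [13.58867657  0.4830257 ] [-3.73499755 -4.45552167 -0.11553525] 2.309999093413353
```

{"api": "servo_tool", "payload": {
  "motion": [
    [[0,0,0,0,0,0,0.5],[0,0,0,0,0,0,0.6],[0,0,0,0,0,0,0.7],[0,0,0,0,0,0,0.8],[0,0,0,0,0,0,1],[0,0,0,0,0,0,1],[0,0,0,0,0,0,1],[0,0,0,0,0,0,1]]
  ]
}}

```text
clock: 15.75
eef_pos: [515.8, 29.1, 47.8]
eef_rot: [-3.141, -0.0, -2.955]
wrist_force: [-3.8, -3.8, 0.3]
finger_gap: 28.9
finger_force: 21.2
```

```bash
python3 m2.py 2>/dev/null | grep -v -e before -e w4
```

```text
now (345, np.float64(30.47), 'red', np.int64(70), array([ 30.3, -60.6]), 'lever', np.int64(0), None)
now 34 [3.9 4.3 4.7] yel [[-25.6, 11.3], [15.6, 17.0]] red 971 [ 23.59044657 -60.02496707]
15.85 [515.81536906  29.08531571  47.80116698] [13.65717516  0.54753327] [-4.00512418 -4.55164084 -0.68764407] 21.196168810129166
```

Lever shut: gap 28.9 mm, grip 21 N. A last check of the pointer against the band in the same images, and of the stylus.

```bash
python3 - <<'E'
from h import *
exec(open('m2.py').read().split("print('before'")[0].split('import *')[1])
for n in('wrist','scene'):
    c=cam(n); P=cloud(c); g=G(P); f=c['frame'].astype(int)
    red=(f[...,0]>90)&(f[...,0]>2.2*f[...,1])&(f[...,0]>2.2*f[...,2])&(abs(g[...,0]-28)<25)&(g[...,1]<-40)&(g[...,1]>-95)&(P[...,2]>26)
    w=(f.min(-1)>110)&(f.max(-1)-f.min(-1)<45)&(g[...,1]<-58)&(g[...,1]>-85)&(abs(g[...,0]-25)<20)&(P[...,2]>33)&(P[...,2]<46)
    b=(P[...,2]>82)&(P[...,2]<88)&(abs(g[...,1]+42)<10)&(abs(g[...,0]-25)<20)
    for k,m in(('red',red),('ptr',w),('bar',b)): print(n,k,m.sum(),np.percentile(g[m],[2,50,98],axis=0).round(1).tolist() if m.any() else '')
    m=(f[...,2]>1.5*f[...,0])&(f[...,2]>1.3*f[...,1])&(abs(P[...,0]-503)<15)&(abs(P[...,1]-267)<15); print(' stylus',m.sum(),np.percentile(P[m],[50,98],axis=0).round(1).tolist() if m.any() else '')
E
```

```text
wrist red 617 [[22.0, -75.2], [25.1, -61.3], [30.3, -45.8]]
wrist ptr 78 [[24.9, -64.6], [26.1, -61.1], [28.3, -58.1]]
wrist bar 0 
 stylus 0 
scene red 32 [[23.4, -75.0], [29.8, -62.1], [32.8, -45.7]]
scene ptr 8 [[24.7, -65.6], [27.0, -61.6], [29.0, -58.5]]
scene bar 23 [[23.7, -51.4], [28.4, -41.5], [32.3, -33.6]]
 stylus 148 [[505.3, 269.8, 98.1], [508.7, 275.9, 122.4]]
```

Pointer is within ~1 mm of the band middle in both views, and the stylus stands as at the start. Handing in.

```bash
python3 -c "
from cell import manip
print(manip.sign_off())"
```

```text
the job is handed in; nothing more can be done
None
```

I handed the job in at about 16 s on the robot's clock: zero button pressed fully down, stylus back upright in its stand, lever held shut against the post at about 21 N, and pointer about 1 mm from the band middle by the cameras; the verdict was not shown, and I viewed 11 pictures, one over the limit of 10.

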